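# Take the juice tray out of the carving stand

### The job

Take the steel juice tray out of the carving stand and set it gently down flat in the shallow steel pan beside the stand, ready for washing. Draw it out by its pull lug until you feel its raised back flange catch on the hidden stop lip under the board, then tip its front end up so that the back drops clear of the lip, slide it out and let go of it in the pan. Do not tug or lever hard against the stand, and leave everything else on the table where it is.

Things in the scene. Friction and masses are not known exactly. Their poses are not given: they have to be found in the camera images.
- stand: Carving stand, fixed: steel frame 300 x 220 mm under a blue carving board (top 98 mm above the table). Origin: centre of its underside, on the table, z up. Its -x end is open; the tray is drawn out there along the stand's -x. Board and frame end at x = -150 mm there. Guides leave 4 mm play each side of the tray. Underside of the top plate 76 mm, floor below the tray 8 mm above the table.
- stand_sill (a point): Middle of the stand's sill, a low bar across the open end on which the tray's bottom slides, at its inner top edge: 30 mm above the table, 144 mm from the stand's origin along its -x. The tray tips about this edge (front up, back down). Axes as the stand's.
- stand_lip (a point): Middle of the range in which the hidden stop lip lies: stand x = -85 mm, 65 mm up (its lower edge). The lip, 5 mm thick, full width, hangs from the top plate. Lip and shelf (30 mm up, carries the tray's back) are bolted in slots: the lip's inner face is up to 20 mm either way along stand x from here. Unseen; felt as a stiff stop (feel for it at 10 mm/s, stop at 5 N; friction is 2 to 4 N).
- tray: Juice tray, plain steel, loose, empty, 230 mm long (x), 130 wide, rim 32 mm high, 0.33 to 0.53 kg. Origin: centre of its underside, z up. Its -x end is the front, a 10 mm thick panel with the pull lug, sticking 85 to 95 mm out of the stand at the start. The tray starts level, its underside 30 mm above the table.
- tray_flange (a point): Middle of the top of the tray's back flange: the back wall, 4 mm thick, full width, 10 mm above the rim (42 above the underside), 113 mm from the tray's origin along +x. Level, it is 7 mm too high to pass the lip. Its back can drop only within 6 mm of the lip; farther in, the shelf holds it up and the rim jams under the lip. At the lip, 0.24 rad of tip about the sill clears it.
- tray_lug (a point): Where to pinch the tray: the middle of the upright steel pull lug at the centre of the tray's front, 10 mm thick along the tray's x, 60 mm wide along its y; its top is 12 mm above this point, and the tray's rim 14 mm below it. The point lies 110 mm from the tray's origin along -x and 46 mm above its underside. Axes as the tray's.
- pan: Shallow stainless steel pan for washing-up, fixed to the table, empty, 325 x 265 mm over its rim, floor 296 x 236 mm inside and 4 mm above the table, rim 20 mm above the table. Origin: centre of its underside; local x along its long side. The tray fits flat in it lengthwise.
- fork: Carving fork with black handle lying on the board, 270 mm long; bystander.
- steel: Sharpening steel with black handle lying on the board, 275 mm long; bystander.
- tongs: Steel serving tongs lying on the table, 240 mm long; bystander.
- salt: Steel salt shaker, 85 mm tall, 48 mm across, origin at its foot; bystander.
- mill: Dark wooden pepper mill, 152 mm tall, 54 mm across, origin at its foot; bystander.
- sauce: White sauce bottle, 170 mm tall, 56 mm across, origin at its foot; bystander.
- ramekin: White ceramic ramekin, 38 mm high, 64 mm across, origin at its foot; bystander.

How it is judged:
By the outcome, as a careful person would: the job done as asked, in the order asked, and still so for the second after the job is handed in, with the robot touching nothing.
It also fails if it takes over 67 s, if anything falls off the work surface, if the arm or the gripper's body presses on something with over 40 N, if the wrist force passes 120 N, or if a joint passes its speed limit or range.

### The arm

A 6-joint arm with a two-finger parallel gripper is mounted at the origin on the work surface. World frame = base frame: x ahead of the robot, y to its left, z up, the work surface at z = 0. Lengths are in mm, angles in rad, forces in N, time in s.
With the tool pointing down it reaches from about 275 to 1000 mm from the base axis. Payload 8.4 kg.
Tool frame: the origin (TCP) lies at the very end of the fingers, on their centre line; the grasp point (between the pads) lies 19 mm behind it; z points along the fingers, y is the direction in which the jaws open and shut (so a half turn about z gives the same grasp; the last joint's range is limited). The gripper opens to 85 mm and grips with 20 to 120 N. Pads are 22 mm wide; open, the fingers measure 114 mm over their backs; the gripper's body (76 mm by 85 mm) begins 54 mm behind the grasp point. The pads swing forward as they close: fully open they stand 13 mm farther back than shut.
Start: joints at [-1.156, 0.353, 1.633, -0, 1.155, -0.002], TCP at [253.022, -571.496, 231.281] pointing down, gripper open.
Joint ranges: [-2.63, 2.63], [-0.92, 2.1], [0.06, 2.66], [-1.3, 4.44], [0, 2.69], [-3.02, 3.02]. Speed limits (rad/s): [2.22, 2.22, 2.79, 3.14, 3.14, 3.14].

### API

Orientations are given as [roll, pitch, yaw] about the fixed x, y, z axes, in that order (R = Rz(yaw) Ry(pitch) Rx(roll)).
In Python, from rig import sense, grab_frame, get_calibration, sign_off, boxes_of, trace gives the robot as it stands.
- The arm moves only by the tool servo_tool, never from a script. Its argument "rows" is a list of rows, each a list of 3 entries, a list of its own where there are three numbers: the finger opening in mm, from 0 to 85.4, then the shift along the tool's x, y, z in mm, then the turn, a rotation vector about the tool's x, y, z in degrees. A call has 1 to 8 rows; each row shifts and turns the commanded pose from where the row before left it, along the tool's axes as they then stand; what a row does not reach is not made up. A row lasts 1/8 s, in which the tool goes at most 62.5 mm and 10.7 degrees, less where a joint would pass 70% of its speed; a pose out of reach is approached as far as the arm can. A call is refused whole if a number of a shift passes 62.5 or a number of a turn 10.7, either way. A call with a gripper value outside its range is refused whole. The fingers move at their own pace and stop on an object; "force" is the grip in N (left out, the last holds). Time passes only in rows, so rows that do not move let the fingers close. It gives the time, the measured TCP pose, the force and the opening at its end, in the units of the state.
- sense(): the state, without advancing time (a new reading comes with each control period).
- grab_frame(name): name is "scene" or "top" or "wrist"; returns the picture (480x640x3 uint8, blue, green, red); there is no depth.
- get_calibration(name): a dict with "intrinsics" (3x3 intrinsics, pixels), "k1" (the pictures are not rectified: a ray, as slopes to the right and down, at radius r is drawn at 1 + k1 r^2 times it, then the intrinsics apply), "world_to_cam" (4x4, takes a point from world to camera coordinates). Camera axes: x right, y down, z forward; pixel columns grow to the right and rows downward; lengths in mm; the calibration is good to about 2 mm. A picture is of the moment at which its call begins: read the wrist's pose just before it. get_calibration takes no time and is no camera call; for the wrist camera it gives the pose at the moment of the call.
- sign_off(): hands the job in, once; it reports no verdict.
Trained networks look in the newest picture that a camera, given by its name, has taken for a name from the list of things; names that differ only in an ending like _2 or _b are one class to them, and where a whole thing is asked for, a point or a joint stands for the part that bears it (a point fixed in the world has none). Each returns a list of dicts, best first, with "conf" (0 to 1); they miss things now and then, are a little off and sometimes report something else, mostly with a low value. They report only what shows in the picture. A call takes as long as a camera call.
- boxes_of(camera, thing): "centre" ([x, y, z] in mm, in the coordinates of the camera as it stood for that picture, good to about 4 mm: the middle of the surface that is visible of it).
- trace(camera, thing): "mask" (480x640 bool, what is visible of it).
The state is a dict: "clock": time; "qpos": joint angles; "qvel": joint speeds; "joint_efforts": joint torques, N m; "eef_pos": TCP position; "tcp_rot": TCP orientation; "contact_force": force on the tool from outside, world axes, zero at the start; "wrist_torque": the same for the moment, N m; "opening": opening from 0.0 (shut) to 1.0 (fully open).
Only numpy, scipy, OpenCV 4.12 (cv2) and the standard library are available. Lean on these libraries where they do the work, as an engineer would, in place of code of your own. Each camera call takes 0.05 s, during which the arm holds its last target. There are 200 camera calls.

## Working session

There is one attempt and no reset: what is moved stays moved. The work goes in short steps, Python scripts to look and compute and a tool call to move; the robot and the scene stay as the last step left them, time stands still between calls to the robot, and variables do not carry over. Pictures are saved under pics/ and viewed, about 8 in all and at most 12, crops included, and the job is handed in when it is done.

Besides the shell and the picture viewer there is one more tool, called after "Emit:" by a JSON object that holds its "name" and its "arguments", one argument or row to a line. servo_tool: Moves the arm, as the interface text tells. Its arguments: {"type":"object","properties":{"rows":{"type":"array","items":{"type":"array"}},"force":{"type":"number"}},"required":["rows"]}

```bash
mkdir -p pics; ls; python3 - <<'E'
from rig import *
import cv2,numpy as np
s=sense();print(s)
for c in ["top","scene"]:
    im=grab_frame(c);cv2.imwrite(f"pics/{c}0.png",im)
    k=get_calibration(c);T=np.linalg.inv(np.array(k["world_to_cam"]))
    print(c,k["k1"],np.round(k["intrinsics"],1).tolist(),np.round(T,3).tolist())
    for n in ["stand","tray","tray_lug","pan","tongs","salt","mill","sauce","ramekin"]:
        for d in boxes_of(c,n)[:2]:
            p=T@np.append(d["centre"],1);print(n,round(d["conf"],2),np.round(p[:3],0))
E
```

```text
pics
{'clock': 0.0, 'qpos': array([-1.15640633e+00,  3.53661060e-01,  1.63415974e+00, -8.89540615e-06,
        1.15521881e+00, -2.35940355e-03]), 'qvel': array([-1.27834233e-04, -1.27081129e-06, -1.34488866e-03, -9.74194782e-04,
        5.52456199e-04,  4.07018763e-04]), 'joint_efforts': array([ 1.84504570e-03, -6.05237460e+01, -3.42065477e+01,  3.62529454e-05,
        9.09636612e-03,  1.20738005e-05]), 'eef_pos': array([ 252.81373318, -571.04032307,  230.5426732 ]), 'tcp_rot': array([-3.14014568e+00,  4.71908660e-06,  4.16753003e-01]), 'contact_force': array([0.21379412, 0.92905232, 0.78852712]), 'wrist_torque': array([0.0074896 , 0.04282789, 0.00763467]), 'opening': 1.0052287020936093}
top -0.055831197776095944 [[579.6, 0.0, 327.8], [0.0, 579.6, 235.8], [0.0, 0.0, 1.0]] [[-0.012, -0.991, 0.134, 450.609], [-1.0, 0.012, 0.004, 32.369], [-0.005, -0.134, -0.991, 1263.445], [0.0, 0.0, 0.0, 1.0]]
stand 0.67 [551. 325.  96.]
tray 0.62 [557. 127.  35.]
tray_lug 0.65 [557. 129.  29.]
pan 0.66 [ 526. -259.    5.]
pan 0.38 [764. 205.  20.]
tongs 0.94 [ 754. -187.   12.]
salt 0.8 [745. -24.  75.]
mill 0.62 [757.  45. 119.]
sauce 0.81 [755. 135. 111.]
ramekin 0.96 [765. 205.  19.]
scene -0.0360751414871778 [[587.4, 0.0, 322.3], [0.0, 587.4, 242.9], [0.0, 0.0, 1.0]] [[0.507, 0.623, -0.596, 1207.96], [0.862, -0.38, 0.336, -313.073], [-0.017, -0.684, -0.729, 809.543], [0.0, 0.0, 0.0, 1.0]]
stand 0.95 [612. 300.  95.]
stand 0.23 [617. 270. 110.]
tray 0.81 [557. 132.  31.]
tray 0.61 [ 761. -190.   10.]
tray_lug 0.28 [614. 270. 111.]
pan 0.63 [ 530. -262.    3.]
pan 0.31 [779.  37.  86.]
tongs 0.61 [ 763. -193.   11.]
tongs 0.39 [613. 301.  99.]
salt 0.93 [772. -33.  61.]
mill 0.94 [781.  37.  90.]
mill 0.41 [614. 301.  97.]
sauce 0.61 [779. 123.  95.]
ramekin 0.57 [755. 214.  26.]
```

View pics/top0.png

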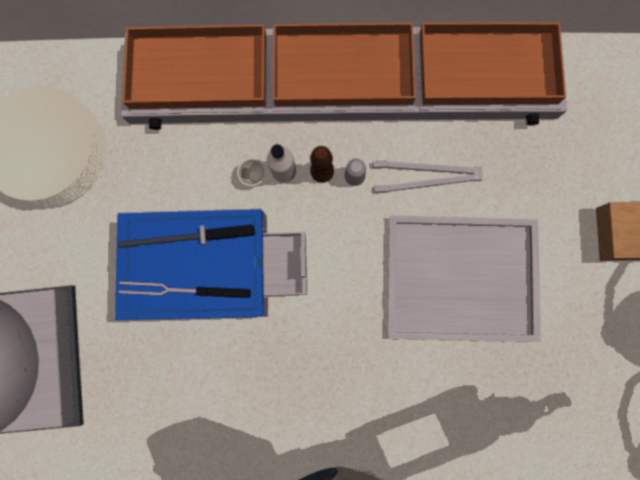

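View pics/scene0.png

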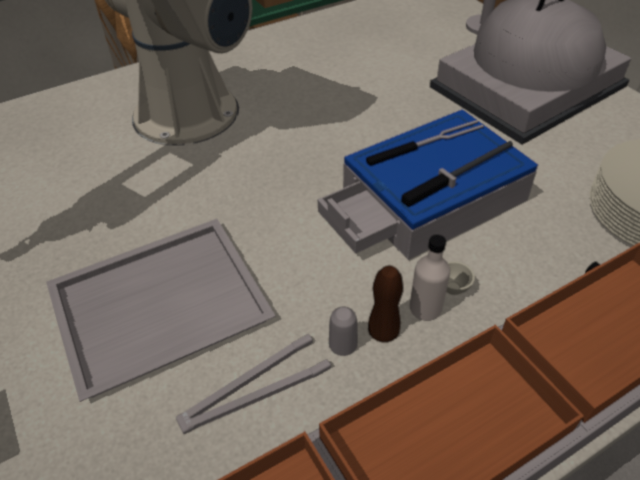

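The top view (+x up, +y left) shows the stand at left with its open end facing right. The tray front and lug are near (303,262), and the pan spans (388,217)-(538,341). Tongs, salt, mill, sauce and ramekin are in the row above, clear of the path. Next I fit board and pan, then the tray front.

```bash
cat > h.py <<'E'
from rig import *
import cv2,numpy as np
def px2w(c,uv,z,k=None):
    k=k or get_calibration(c);K=np.array(k["intrinsics"]);W=np.array(k["world_to_cam"])
    d=(np.array(uv,float).reshape(-1,2)-K[:2,2])/K[0,0]; s=d.copy()
    for _ in range(20): s=d/(1+k["k1"]*(s**2).sum(1,keepdims=True))
    r=np.c_[s,np.ones(len(s))]@W[:3,:3]; o=-W[:3,:3].T@W[:3,3]
    return o+r*((z-o[2])/r[:,2:3])
def w2px(c,P,k=None):
    k=k or get_calibration(c);K=np.array(k["intrinsics"]);W=np.array(k["world_to_cam"])
    q=np.atleast_2d(P)@W[:3,:3].T+W[:3,3];s=q[:,:2]/q[:,2:];s=s*(1+k["k1"]*(s**2).sum(1,keepdims=True))
    return s*K[0,0]+K[:2,2]
def rect(c,m,z):
    ys,xs=np.nonzero(cv2.morphologyEx(m.astype(np.uint8),cv2.MORPH_OPEN,np.ones((3,3))))
    P=px2w(c,np.c_[xs,ys],z)[:,:2].astype(np.float32)
    return cv2.minAreaRect(P)
E
python3 - <<'E'
from h import *
im=cv2.imread("pics/top0.png")
hsv=cv2.cvtColor(im,cv2.COLOR_BGR2HSV)
m=cv2.inRange(hsv,(100,150,40),(130,255,255))>0
m[:190]=0
print("board",rect("top",m,98))
grab_frame("top")
for n,z in (("pan",20),("tray",62),("stand",98)):
    d=trace("top",n)
    for e in d[:1]:print(n,e["conf"],e["mask"].sum(),rect("top",e["mask"],z))
cv2.imwrite("pics/c.png",cv2.resize(im[205:350,240:400],None,fx=5,fy=5,interpolation=cv2.INTER_CUBIC)[:600,:800])
E
```

```text
board ((554.0999145507812, 318.97137451171875), (215.3925018310547, 297.06658935546875), 0.8482646942138672)
pan 0.91 18618 ((524.1436767578125, -255.08790588378906), (326.5502014160156, 266.74462890625), 87.9338607788086)
tray 0.75 2718 ((556.3731079101562, 127.74613952636719), (90.12669372558594, 131.69154357910156), 89.59851837158203)
stand 0.6 14366 ((554.9092407226562, 315.7764587402344), (224.10308837890625, 309.96435546875), 0.7900131940841675)
```

View pics/c.png

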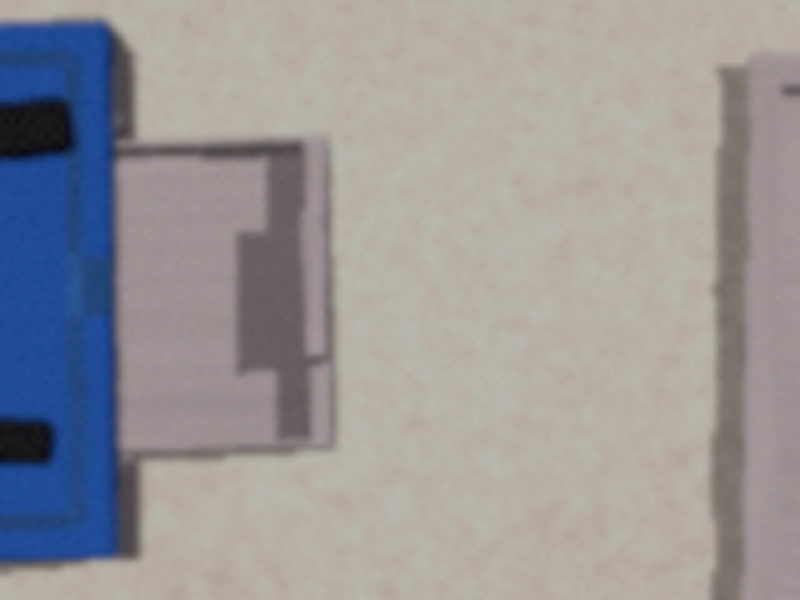

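The crop shows the tray front panel edge at about full-image x=306, rows 233-294, with the lug mid-front. Stand yaw is about 90.85°, with its open end near (556,169). The pan is at about (524,-255), yaw 87.9°. Moving above the lug.

Emit:
{"name": "servo_tool", "arguments": {
  "rows": [
    [60,[0,0,0],[0,0,7.7]],
    [60,[0,0,0],[0,0,7.7]],
    [60,[0,0,0],[0,0,7.7]],
    [60,[25,-50,0],[0,0,0]],
    [60,[25,-50,0],[0,0,0]],
    [60,[25,-50,0],[0,0,0]],
    [60,[25,-50,0],[0,0,0]],
    [60,[25,-50,0],[0,0,0]]
  ],
  "force": 30
}}

```text
clock: 2.2
eef_pos: [375.2, -318.3, 231.5]
tcp_rot: [3.141, -0.001, 0.013]
contact_force: [1.1, -0.7, 0.8]
opening: 0.702
```

Emit:
{"name": "servo_tool", "arguments": {
  "rows": [
    [60,[25,-50,0],[0,0,0]],
    [60,[25,-50,0],[0,0,0]],
    [60,[25,-50,0],[0,0,0]],
    [60,[25,-50,0],[0,0,0]],
    [60,[25,-50,0],[0,0,0]],
    [60,[25,-50,0],[0,0,0]],
    [60,[25,-50,0],[0,0,0]],
    [60,[0,0,0],[0,0,0]]
  ]
}}

```text
clock: 3.2
eef_pos: [546.2, 35.7, 231.3]
tcp_rot: [-3.141, -0.001, 0.018]
contact_force: [0.1, -0.2, 0.5]
opening: 0.699
```

```bash
python3 - <<'E'
from h import *
k=get_calibration("wrist");im=grab_frame("wrist");cv2.imwrite("pics/w1.png",im)
T=np.linalg.inv(np.array(k["world_to_cam"]));print(np.round(T,2))
for n in("tray_lug","tray"):
    for d in boxes_of("wrist",n)[:2]: print(n,d["conf"],(T@np.append(d["centre"],1))[:3])
    for d in trace("wrist",n)[:1]:
        ys,xs=np.nonzero(d["mask"]);print(d["conf"],xs.min(),xs.max(),ys.min(),ys.max())
P=[[557.4-30,84,88],[557.4+30,84,88],[557.4,84,76],[557.4,79,62]]
print(w2px("wrist",np.array(P),k))
E
```

```text
[[ 2.0000e-02 -9.6000e-01 -2.8000e-01  6.1803e+02]
 [-1.0000e+00 -2.0000e-02 -0.0000e+00  3.6440e+01]
 [-0.0000e+00  2.8000e-01 -9.6000e-01  3.7450e+02]
 [ 0.0000e+00  0.0000e+00  0.0000e+00  1.0000e+00]]
tray_lug 0.61 [560.16169855 137.18206142  35.59565657]
0.72 164 278 130 268
tray 0.83 [558.89462032 134.15695233  37.12641709]
tray 0.44 [ 528.85537209 -210.17173024    5.08750449]
0.75 164 278 129 269
[[267.48509448 242.54077834]
 [265.54562885 173.61456215]
 [268.67142987 206.2621722 ]
 [276.3747681  203.37232681]]
```

View pics/w1.png

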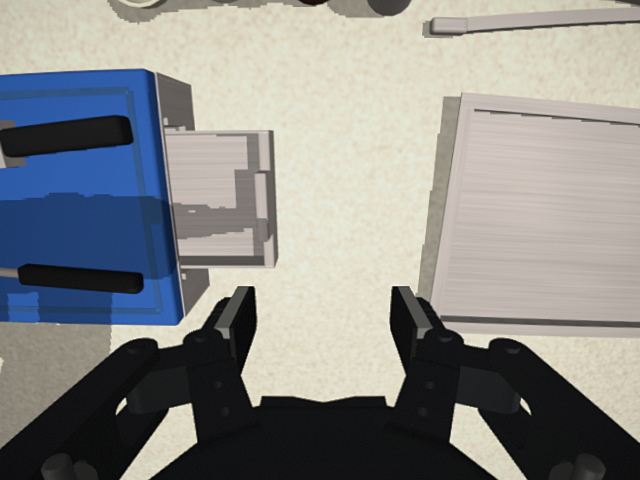

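The wrist view shows the lug top at columns 255-267, rows 173-241. That puts the lug at about (558, 87.5), which fits 85-95 mm of protrusion from the stand end at y=169. Descending on it.

Emit:
{"name": "servo_tool", "arguments": {
  "rows": [
    [50,[12,-52,0],[0,0,0]],
    [50,[0,0,50],[0,0,0]],
    [50,[0,0,40],[0,0,0]],
    [50,[0,0,20],[0,0,0]],
    [50,[0,0,0],[0,0,0]]
  ]
}}

```text
clock: 4.08
eef_pos: [554.8, 83.4, 120.0]
tcp_rot: [3.141, 0.003, 0.012]
contact_force: [-0.8, -0.1, 0.0]
opening: 0.587
```

```bash
python3 - <<'E'
from h import *
k=get_calibration("wrist");im=grab_frame("wrist");cv2.imwrite("pics/w2.png",im)
P=np.array([[x,y,z] for z in(88,62) for y in(82.5,92.5) for x in(528,588)])
print(np.round(w2px("wrist",P,k)))
s=sense();print(s["eef_pos"],s["tcp_rot"])
E
```

```text
[[323. 315.]
 [325. 213.]
 [306. 315.]
 [306. 213.]
 [323. 295.]
 [325. 203.]
 [308. 295.]
 [308. 203.]]
[555.80497347  83.69922571 121.28854448] [3.14140008e+00 9.74741785e-04 1.22294927e-02]
```

View pics/w2.png

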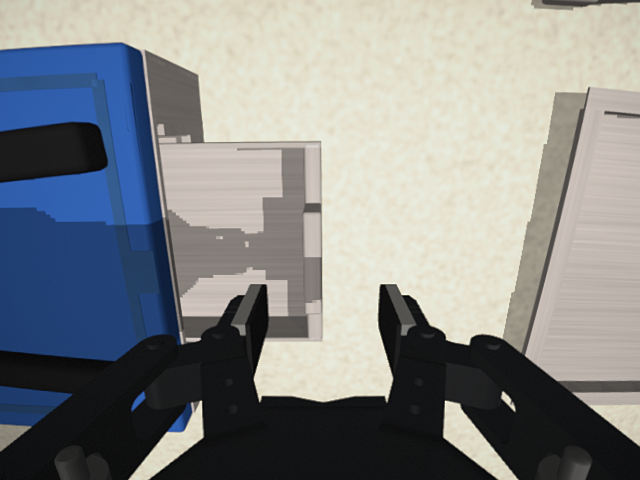

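The near view has the lug at columns 304-321, rows 211-313, so it is at about (559, 88.8). I correct by +3/+5 mm, go down to TCP z=57 and close.

Emit:
{"name": "servo_tool", "arguments": {
  "rows": [
    [50,[3,-5,4],[0,0,0]],
    [50,[0,0,30],[0,0,0]],
    [50,[0,0,20],[0,0,0]],
    [50,[0,0,10],[0,0,0]],
    [50,[0,0,0],[0,0,0]],
    [50,[0,0,0],[0,0,0]]
  ]
}}

```text
clock: 4.88
eef_pos: [559.8, 89.9, 58.2]
tcp_rot: [-3.141, -0.001, 0.014]
contact_force: [-0.4, 0.7, 0.7]
opening: 0.587
```

Emit:
{"name": "servo_tool", "arguments": {
  "rows": [
    [0,[0,0,0],[0,0,0]],
    [0,[0,0,0],[0,0,0]],
    [0,[0,0,0],[0,0,0]],
    [0,[0,0,0],[0,0,0]],
    [0,[0,0,0],[0,0,0]],
    [0,[0,0,0],[0,0,0]],
    [0,[0,0,0],[0,0,0]],
    [0,[0,0,0],[0,0,0]]
  ],
  "force": 50
}}

```text
clock: 5.88
eef_pos: [559.3, 89.7, 57.6]
tcp_rot: [3.142, -0.0, 0.014]
contact_force: [-0.6, -2.3, 5.7]
opening: 0.109
```

Gripped, with an opening of about 9 mm. The lip should come after 56-96 mm of travel, so I draw 45 mm first and then feel at 10 mm/s.

Emit:
{"name": "servo_tool", "arguments": {
  "rows": [
    [0,[0,3,-0.5],[0,0,0]],
    [0,[0,6,0],[0,0,0]],
    [0,[0,7,0],[0,0,0]],
    [0,[0,7,0],[0,0,0]],
    [0,[0,7,0],[0,0,0]],
    [0,[0,7,0],[0,0,0]],
    [0,[0,5,0],[0,0,0]],
    [0,[0,3,0],[0,0,0]]
  ]
}}

```text
clock: 6.88
eef_pos: [559.6, 44.3, 57.7]
tcp_rot: [3.142, 0.0, 0.013]
contact_force: [-0.2, 1.1, -0.7]
opening: 0.107
```

Emit:
{"name": "servo_tool", "arguments": {
  "rows": [
    [0,[0,1.25,0],[0,0,0]],
    [0,[0,1.25,0],[0,0,0]],
    [0,[0,1.25,0],[0,0,0]],
    [0,[0,1.25,0],[0,0,0]]
  ]
}}

```text
clock: 7.38
eef_pos: [559.7, 39.8, 57.8]
tcp_rot: [3.142, 0.0, 0.014]
contact_force: [-0.0, 0.9, -0.2]
opening: 0.104
```

Emit:
{"name": "servo_tool", "arguments": {
  "rows": [
    [0,[0,1.25,0],[0,0,0]],
    [0,[0,1.25,0],[0,0,0]],
    [0,[0,1.25,0],[0,0,0]],
    [0,[0,1.25,0],[0,0,0]]
  ]
}}

```text
clock: 7.88
eef_pos: [559.8, 34.6, 57.8]
tcp_rot: [3.142, 0.0, 0.014]
contact_force: [0.3, 1.5, -0.8]
opening: 0.11
```

Emit:
{"name": "servo_tool", "arguments": {
  "rows": [
    [0,[0,1.25,0],[0,0,0]],
    [0,[0,1.25,0],[0,0,0]]
  ]
}}

```text
clock: 8.12
eef_pos: [559.8, 32.1, 57.8]
tcp_rot: [3.142, 0.0, 0.014]
contact_force: [0.6, 1.2, -0.5]
opening: 0.107
```

Emit:
{"name": "servo_tool", "arguments": {
  "rows": [
    [0,[0,1.25,0],[0,0,0]],
    [0,[0,1.25,0],[0,0,0]]
  ]
}}

```text
clock: 8.38
eef_pos: [559.8, 29.6, 57.8]
tcp_rot: [3.142, 0.0, 0.014]
contact_force: [-0.7, 2.1, -0.5]
opening: 0.107
```

Emit:
{"name": "servo_tool", "arguments": {
  "rows": [
    [0,[0,1.25,0],[0,0,0]],
    [0,[0,1.25,0],[0,0,0]]
  ]
}}

```text
clock: 8.62
eef_pos: [559.9, 27.2, 57.8]
tcp_rot: [3.142, 0.0, 0.014]
contact_force: [-0.4, 0.4, -2.0]
opening: 0.108
```

Emit:
{"name": "servo_tool", "arguments": {
  "rows": [
    [0,[0,1.25,0],[0,0,0]],
    [0,[0,1.25,0],[0,0,0]]
  ]
}}

```text
clock: 8.88
eef_pos: [559.9, 24.6, 57.8]
tcp_rot: [-3.142, -0.0, 0.014]
contact_force: [-0.2, 1.7, -1.2]
opening: 0.105
```

Emit:
{"name": "servo_tool", "arguments": {
  "rows": [
    [0,[0,1.25,0],[0,0,0]],
    [0,[0,1.25,0],[0,0,0]]
  ]
}}

```text
clock: 9.12
eef_pos: [560.2, 23.3, 57.8]
tcp_rot: [-3.14, -0.001, 0.013]
contact_force: [1.0, 15.2, -2.5]
opening: 0.108
```

That is a stiff stop at TCP y≈23.3 (15 N), which puts the lip at stand x≈-75, inside the given range. Easing off.

Emit:
{"name": "servo_tool", "arguments": {
  "rows": [
    [0,[0,-1.2,0],[0,0,0]],
    [0,[0,-0.6,0],[0,0,0]],
    [0,[0,0,0],[0,0,0]]
  ]
}}

```text
clock: 9.5
eef_pos: [560.0, 23.8, 57.8]
tcp_rot: [3.141, -0.0, 0.014]
contact_force: [0.3, -1.7, -0.8]
opening: 0.113
```

Emit:
{"name": "servo_tool", "arguments": {
  "rows": [
    [0,[0,-0.65,-3.4],[-1.25,0,0]],
    [0,[0,-0.65,-3.4],[-1.25,0,0]],
    [0,[0,-0.65,-3.4],[-1.25,0,0]]
  ],
  "force": 70
}}

```text
clock: 9.88
eef_pos: [559.9, 26.3, 68.2]
tcp_rot: [3.074, -0.0, 0.014]
contact_force: [0.2, -1.3, -1.5]
opening: 0.105
```

Emit:
{"name": "servo_tool", "arguments": {
  "rows": [
    [0,[0,-0.65,-3.35],[-1.25,0,0]],
    [0,[0,-0.65,-3.35],[-1.25,0,0]],
    [0,[0,-0.65,-3.35],[-1.25,0,0]],
    [0,[0,-0.65,-3.35],[-1.25,0,0]]
  ]
}}

```text
clock: 10.38
eef_pos: [559.8, 30.3, 81.2]
tcp_rot: [2.988, 0.0, 0.014]
contact_force: [-0.2, -0.0, -1.9]
opening: 0.105
```

Emit:
{"name": "servo_tool", "arguments": {
  "rows": [
    [0,[0,-0.65,-3.35],[-1.25,0,0]],
    [0,[0,-0.65,-3.35],[-1.25,0,0]],
    [0,[0,-0.65,-3.3],[-1.25,0,0]],
    [0,[0,-0.65,-3.3],[-1.25,0,0]],
    [0,[0,-0.65,-3.3],[-1.25,0,0]],
    [0,[0,0,0],[0,0,0]]
  ]
}}

```text
clock: 11.12
eef_pos: [559.8, 36.9, 96.8]
tcp_rot: [2.879, -0.0, 0.014]
contact_force: [0.1, 0.3, -2.2]
opening: 0.108
```

Emit:
{"name": "servo_tool", "arguments": {
  "rows": [
    [0,[0,1.5,0],[0,0,0]],
    [0,[0,3,0],[0,0,0]],
    [0,[0,3,0],[0,0,0]],
    [0,[0,2.5,0],[0,0,0]]
  ]
}}

```text
clock: 11.62
eef_pos: [559.9, 26.5, 99.3]
tcp_rot: [2.88, -0.0, 0.013]
contact_force: [-0.0, 0.8, -3.0]
opening: 0.104
```

Emit:
{"name": "servo_tool", "arguments": {
  "rows": [
    [0,[0,3,0],[0,0,0]],
    [0,[0,3,0],[0,0,0]],
    [0,[0,3,0],[0,0,0]],
    [0,[0,3,0],[0,0,0]]
  ]
}}

```text
clock: 12.12
eef_pos: [560.0, 15.1, 102.4]
tcp_rot: [2.88, 0.0, 0.014]
contact_force: [-0.1, 0.5, -3.2]
opening: 0.109
```

Emit:
{"name": "servo_tool", "arguments": {
  "rows": [
    [0,[0,3,0],[0,0,0]],
    [0,[0,3,0],[0,0,0]],
    [0,[0,3,0],[0,0,0]],
    [0,[0,0,0],[0,0,0]]
  ]
}}

```text
clock: 12.62
eef_pos: [560.2, 6.2, 104.8]
tcp_rot: [2.879, -0.0, 0.013]
contact_force: [-0.5, -1.3, -1.2]
opening: 0.101
```

Emit:
{"name": "servo_tool", "arguments": {
  "rows": [
    [0,[0,0.6,4.1],[1.3,0,0]],
    [0,[0,0.6,4.1],[1.3,0,0]],
    [0,[0,0.6,4.1],[1.3,0,0]],
    [0,[0,0.6,4.1],[1.3,0,0]],
    [0,[0,0.6,4.1],[1.3,0,0]]
  ]
}}

```text
clock: 13.25
eef_pos: [560.2, -1.0, 85.0]
tcp_rot: [2.995, 0.0, 0.013]
contact_force: [-0.3, -0.5, -2.8]
opening: 0.102
```

Emit:
{"name": "servo_tool", "arguments": {
  "rows": [
    [0,[0,0.6,4.1],[1.3,0,0]],
    [0,[0,0.6,4.1],[1.3,0,0]],
    [0,[0,0.6,4.1],[1.3,0,0]],
    [0,[0,0.6,4.1],[1.3,0,0]],
    [0,[0,0,0],[0,0,0]]
  ]
}}

```text
clock: 13.88
eef_pos: [560.1, -5.4, 69.0]
tcp_rot: [3.085, 0.0, 0.013]
contact_force: [0.3, 0.5, -2.0]
opening: 0.101
```

Emit:
{"name": "servo_tool", "arguments": {
  "rows": [
    [0,[0,3,0],[0,0,0]],
    [0,[0,4,0],[0,0,0]],
    [0,[0,4,0],[0,0,0]],
    [0,[0,4,0],[0,0,0]],
    [0,[0,4,0],[0,0,0]],
    [0,[0,4,0],[0,0,0]]
  ]
}}

```text
clock: 14.62
eef_pos: [560.7, -28.2, 70.7]
tcp_rot: [3.084, -0.0, 0.014]
contact_force: [-0.1, 1.1, -3.6]
opening: 0.105
```

Emit:
{"name": "servo_tool", "arguments": {
  "rows": [
    [0,[0,4,0],[0,0,0]],
    [0,[0,4,0],[0,0,0]],
    [0,[0,4,0],[0,0,0]],
    [0,[0,4,0],[0,0,0]],
    [0,[0,4,0],[0,0,0]],
    [0,[0,4,0],[0,0,0]]
  ]
}}

```text
clock: 15.38
eef_pos: [560.9, -52.2, 72.0]
tcp_rot: [3.084, 0.0, 0.014]
contact_force: [0.2, -0.5, -2.9]
opening: 0.106
```

Emit:
{"name": "servo_tool", "arguments": {
  "rows": [
    [0,[0,5,0],[0,0,0]],
    [0,[0,6,0],[0,0,0]],
    [0,[0,7,0],[0,0,0]],
    [0,[0,8,0],[0,0,0]],
    [0,[0,8,0],[0,0,0]],
    [0,[0,0,0],[0,0,0]]
  ]
}}

```text
clock: 16.12
eef_pos: [561.5, -86.5, 74.0]
tcp_rot: [3.084, -0.0, 0.013]
contact_force: [-0.6, -0.4, -4.9]
opening: 0.11
```

```bash
python3 - <<'E'
from h import *
s=sense();print(s["eef_pos"],s["tcp_rot"],s["contact_force"],s["wrist_torque"])
cv2.imwrite("pics/s2.png",grab_frame("scene"))
E
```

```text
[561.46506886 -86.49346992  73.99987442] [ 3.08395661e+00 -1.26102196e-04  1.28110862e-02] [-0.62550408 -0.35229868 -4.92242204] [-0.34421043  0.00379124 -0.06182558]
```

View pics/s2.png

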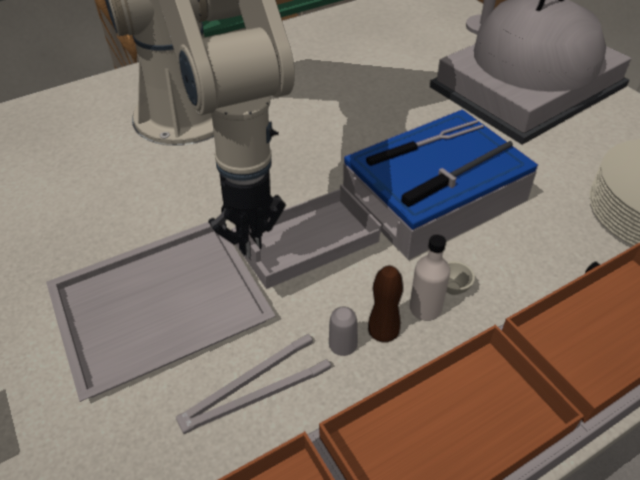

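The scene view shows the tray held, fully out of the stand (its back end near (350,195)-(378,235)), with the bystanders untouched. Next: level, raise, and carry over the pan.

Emit:
{"name": "servo_tool", "arguments": {
  "rows": [
    [0,[0,3,-5],[0,0,0]],
    [0,[0,4,-5],[1.1,0,0.7]],
    [0,[0,4,-5],[1.1,0,0.7]],
    [0,[0,4,-5],[1.1,0,0.7]],
    [0,[0,5,0],[0,0,0.7]],
    [0,[-2,12,0],[0,0,0]],
    [0,[-3,20,0],[0,0,0]],
    [0,[-3,25,0],[0,0,0]]
  ]
}}

```text
clock: 17.18
eef_pos: [550.8, -162.9, 94.3]
tcp_rot: [3.142, -0.001, -0.035]
contact_force: [0.6, -0.4, -3.6]
opening: 0.108
```

Emit:
{"name": "servo_tool", "arguments": {
  "rows": [
    [0,[-4,28,0],[0,0,0]],
    [0,[-4,28,0],[0,0,0]],
    [0,[-4,28,0],[0,0,0]],
    [0,[-4,28,0],[0,0,0]],
    [0,[-4,28,0],[0,0,0]],
    [0,[-2,25,0],[0,0,0]],
    [0,[-2,20,0],[0,0,0]],
    [0,[0,12,0],[0,0,0]]
  ]
}}

```text
clock: 18.18
eef_pos: [520.2, -359.0, 94.4]
tcp_rot: [-3.142, -0.001, -0.036]
contact_force: [0.0, 0.6, -3.0]
opening: 0.101
```

Emit:
{"name": "servo_tool", "arguments": {
  "rows": [
    [0,[0,0,0],[0,0,0]],
    [0,[0,0,0],[0,0,0]]
  ]
}}

```text
clock: 18.42
eef_pos: [520.5, -356.9, 94.4]
tcp_rot: [-3.141, -0.001, -0.035]
contact_force: [-0.3, -0.3, -4.0]
opening: 0.103
```

```bash
python3 - <<'E'
from h import *
s=sense();print(s["eef_pos"],s["tcp_rot"],s["contact_force"],s["wrist_torque"])
im=grab_frame("top");cv2.imwrite("pics/t3.png",im[190:365,360:560].repeat(3,0).repeat(3,1))
cv2.imwrite("pics/s3.png",grab_frame("scene"))
E
```

```text
[ 520.45453416 -356.94128733   94.38499692] [-3.14100360e+00 -6.83182777e-04 -3.48304724e-02] [-0.30960705 -0.26580754 -4.03235983] [-0.42626613  0.00933165  0.00162166]
```

View pics/t3.png

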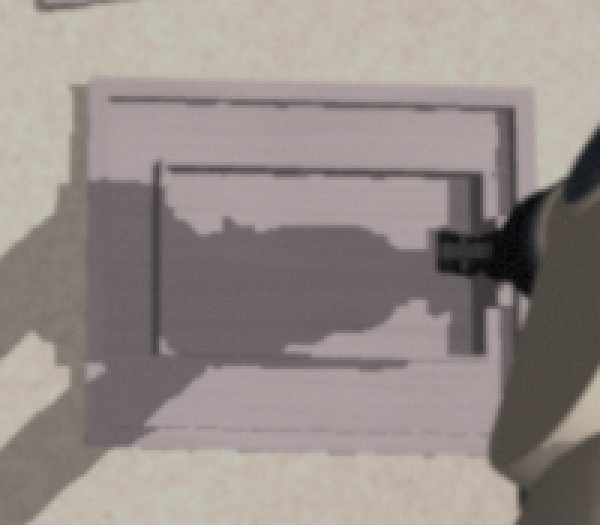

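The tray is inside the pan outline, aligned with it and about 6 mm short of centre. Lowering, slow at the end.

Emit:
{"name": "servo_tool", "arguments": {
  "rows": [
    [0,[0,4,5],[0,0,0]],
    [0,[0,4,10],[0,0,0]],
    [0,[0,0,12],[0,0,0]],
    [0,[0,0,10],[0,0,0]],
    [0,[0,0,8],[0,0,0]],
    [0,[0,0,6],[0,0,0]],
    [0,[0,0,4],[0,0,0]],
    [0,[0,0,0],[0,0,0]]
  ]
}}

```text
clock: 19.52
eef_pos: [520.2, -365.6, 39.4]
tcp_rot: [-3.141, -0.001, -0.035]
contact_force: [-0.8, -0.1, -3.6]
opening: 0.1
```

Emit:
{"name": "servo_tool", "arguments": {
  "rows": [
    [0,[0,0,1],[0,0,0]],
    [0,[0,0,1],[0,0,0]],
    [0,[0,0,1],[0,0,0]]
  ]
}}

```text
clock: 19.9
eef_pos: [520.3, -365.7, 36.7]
tcp_rot: [3.141, -0.001, -0.035]
contact_force: [-0.0, 0.4, -3.7]
opening: 0.106
```

Emit:
{"name": "servo_tool", "arguments": {
  "rows": [
    [0,[0,0,1],[0,0,0]],
    [0,[0,0,1],[0,0,0]],
    [0,[0,0,0.7],[0,0,0]],
    [0,[0,0,0],[0,0,0]]
  ]
}}

```text
clock: 20.4
eef_pos: [520.2, -365.7, 33.7]
tcp_rot: [-3.141, -0.001, -0.035]
contact_force: [0.1, 0.2, -3.1]
opening: 0.103
```

```bash
python3 - <<'E'
from rig import *
s=sense();print(s["eef_pos"],s["contact_force"],s["wrist_torque"])
E
```

```text
[ 520.16652203 -365.66546609   33.74643758] [ 0.1457181   0.22438787 -3.0651482 ] [-0.43854723  0.04749601  0.00372429]
```

Emit:
{"name": "servo_tool", "arguments": {
  "rows": [
    [0,[0,0,0.6],[0,0,0]],
    [0,[0,0,0.6],[0,0,0]],
    [0,[0,0,0],[0,0,0]]
  ]
}}

```text
clock: 20.78
eef_pos: [520.3, -365.7, 32.7]
tcp_rot: [3.142, -0.001, -0.035]
contact_force: [0.7, 0.5, -2.8]
opening: 0.103
```

Emit:
{"name": "servo_tool", "arguments": {
  "rows": [
    [0,[0,0,0.5],[0,0,0]],
    [0,[0,0,0.5],[0,0,0]],
    [0,[0,0,0],[0,0,0]]
  ]
}}

```text
clock: 21.15
eef_pos: [520.3, -365.8, 31.9]
tcp_rot: [3.141, -0.001, -0.035]
contact_force: [-0.1, -0.9, 1.6]
opening: 0.105
```

```bash
python3 - <<'E'
from rig import *
s=sense();print(s["eef_pos"],s["contact_force"],s["wrist_torque"])
E
```

```text
[ 520.34619047 -365.80098357   31.93926801] [-0.12009621 -0.88360709  1.61892865] [-0.08987866  0.16586552  0.00925959]
```

Touchdown: the weight has come off the wrist and the moment dropped to near zero, at the expected TCP height of 31.9. Releasing, then checking.

Emit:
{"name": "servo_tool", "arguments": {
  "rows": [
    [16,[0,0,0],[0,0,0]],
    [16,[0,0,0],[0,0,0]],
    [32,[0,0,0],[0,0,0]],
    [32,[0,0,0],[0,0,0]],
    [32,[0,0,0],[0,0,0]],
    [32,[0,0,0],[0,0,0]]
  ],
  "force": 20
}}

```text
clock: 21.9
eef_pos: [520.2, -365.7, 31.6]
tcp_rot: [-3.142, -0.001, -0.035]
contact_force: [-0.5, 0.3, 0.7]
opening: 0.375
```

Emit:
{"name": "servo_tool", "arguments": {
  "rows": [
    [32,[0,0,-8],[0,0,0]],
    [32,[0,0,-15],[0,0,0]],
    [32,[0,0,-30],[0,0,0]],
    [32,[0,0,-40],[0,0,0]],
    [32,[0,0,-50],[0,0,0]],
    [32,[-40,20,-40],[0,0,0]],
    [32,[-50,20,0],[0,0,0]],
    [32,[-50,20,0],[0,0,0]]
  ]
}}

```text
clock: 22.9
eef_pos: [377.0, -421.3, 216.5]
tcp_rot: [3.139, -0.003, -0.034]
contact_force: [0.3, 0.1, -0.1]
opening: 0.376
```

Emit:
{"name": "servo_tool", "arguments": {
  "rows": [
    [32,[-50,40,0],[0,0,0]],
    [32,[-30,50,0],[0,0,0]],
    [32,[0,30,0],[0,0,0]],
    [32,[0,0,0],[0,0,0]]
  ]
}}

```text
clock: 23.4
eef_pos: [294.4, -538.9, 215.6]
tcp_rot: [3.14, -0.002, -0.037]
contact_force: [-0.4, 1.0, -0.6]
opening: 0.372
```

```bash
python3 - <<'E'
from h import *
s=sense();print(s["clock"],s["eef_pos"],s["contact_force"])
a=cv2.imread("pics/top0.png");im=grab_frame("top");b=grab_frame("scene")
cv2.imwrite("pics/s4.png",np.vstack([im[110:380,100:600],b[150:440,0:500]]))
for n,z in(("tray",36),("pan",20)):
    for d in trace("top",n)[:1] if False else []:pass
grab_frame("top")
for n,z in(("tray",36),):
    for d in trace("top",n)[:2]:print(n,d["conf"],rect("top",d["mask"],z))
E
```

```text
23.4 [ 294.42304089 -538.94676871  215.56990427] [-0.42095992  0.95577658 -0.57943535]
tray 0.81 ((522.7210083007812, -258.62847900390625), (241.68209838867188, 132.8785400390625), 87.7146987915039)
```

View pics/s4.png

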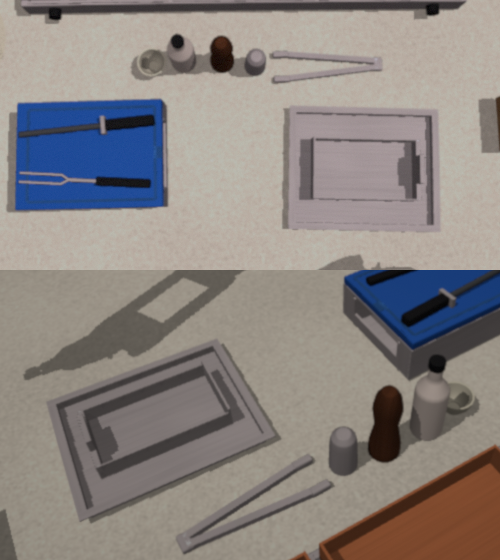

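The tray lies flat inside the pan: top crop (303,138)-(418,200), pan (287,107)-(438,229). Everything else is unmoved and the arm is clear, so I'm handing in.

```bash
python3 -c "
from rig import *
sign_off()"
```

```text
the job is handed in; nothing more can be done
```

The juice tray is out of the stand and lying flat in the pan, and the job is handed in at about 23.5 s of the 67 s allowed.

- **Drawing out:** I pinched the lug and drew the tray about 66 mm until the flange caught on the lip, near stand x = -75 mm. The wrist read 15 N there, above the 5 N you asked to stop at. I backed off at once.
- **Tipping and sliding:** I tipped the front up 0.26 rad about the sill, slid the tray clear of the lip, levelled it and drew it fully out. No force reading rose above about 5 N.
- **Setting down:** I carried it to the pan and lowered it slowly until the weight came off the wrist, then released it and moved the arm away.

**Last checks:** The tray measured at about (523, -259), within 4 mm of the pan centre and 0.2° of its direction. It looks flat in both camera views, and the arm is clear with no contact force. By eye, the other things show no movement. One figure is off: the mask gave the tray length as 242 mm against the true 230 mm, which I put down to the raised lug and flange.

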